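# Reset the roll gap of the pasta sheeter

### The arm

A 6-joint arm with a two-finger parallel gripper is mounted at the origin on the work surface. World frame = base frame: x ahead of the robot, y to its left, z up, the work surface at z = 0. Lengths are in mm, angles in rad, forces in N, time in s.
With the tool pointing down it reaches from about 325 to 900 mm from the base axis. Payload 6.1 kg.
Tool frame: the origin (TCP) lies at the very end of the fingers, on their centre line; the grasp point (between the pads) lies 19 mm behind it; z points along the fingers, x is the direction in which the jaws open and shut, and the axes are right-handed (so a half turn about z gives the same grasp; the last joint's range is limited). The gripper opens to 87 mm and grips with 3 to 60 N. Pads are 19 mm wide; open, the fingers measure 117 mm over their backs; the gripper's body (75 mm by 190 mm) begins 51 mm behind the grasp point.
Start: joints at [-1.459, 0.22, 1.526, -0, 1.395, -0.126], TCP at [147.221, -607.406, 222.538] pointing down, gripper open.
Joint ranges: [-2.98, 2.98], [-0.91, 2.08], [0.09, 2.57], [-1.24, 4.39], [0.2, 2.65], [-2.68, 2.68]. Speed limits (rad/s): [2.57, 2.57, 3.01, 3.14, 3.14, 3.14].

### API

Orientations are given as a rotation vector (axis times angle).
In Python, from bench import bot gives the robot as it stands.
- The arm moves only by the shell command python3 -m inch 'ROWS' [FORCE]. ROWS is JSON, a list of rows, each a list of 7 numbers: the shift along the world's x, y, z in mm, then the turn, a rotation vector about the world's x, y, z in rad, then the finger opening in mm, from 0 to 87. A call has 1 to 20 rows; each row shifts and turns the pose as measured when the row begins; what a row does not reach is not made up. A row lasts 1/10 s, in which the tool goes at most 50 mm and 8.59 degrees, less where a joint would pass 70% of its speed; a pose out of reach is approached as far as the arm can. A call is refused whole if a number of a shift passes 50 or a number of a turn 0.15, either way. A call with a gripper value outside its range is refused whole. The fingers move at their own pace and stop on an object; FORCE is the grip in N (left out, the last holds). Time passes only in rows, so rows that do not move let the fingers close. It gives the time, the measured TCP pose, the force and the opening at its end, in the units of the state.
- bot.sense(): the state, without advancing time (a new reading comes with each control period).
- bot.read_camera(name): name is "side" or "top"; returns the picture (384x512x3 uint8, blue, green, red); there is no depth.
- bot.get_calibration(name): a dict with "fovy" (degrees; the focal length in pixels is half the picture's height over the tangent of half this angle, whatever the lens; pixels are square), "cx", "cy" (the principal point, pixels), "k1" (the pictures are not rectified: a ray, as slopes to the right and down, at radius r is drawn at 1 + k1 r^2 times it, then the intrinsics apply), "rvec" (rotation vector, rad) and "tvec" (3), from world to camera coordinates, as OpenCV has them. Camera axes: x right, y down, z forward; pixel columns grow to the right and rows downward; lengths in mm; the calibration is good to about 2 mm. A picture is of the moment at which its call begins. get_calibration takes no time and is no camera call.
- bot.hand_in(): hands the job in, once; it reports no verdict.
Trained networks look in the newest picture that a camera, given by its name, has taken for a name from the list of things; names that differ only in an ending like _2 or _b are one class to them, and where a whole thing is asked for, a point or a joint stands for the part that bears it (a point fixed in the world has none). Each returns a list of dicts, best first, with "p" (0 to 1); they miss things now and then, are a little off and sometimes report something else, mostly with a low value. They report only what shows in the picture. A call takes as long as a camera call.
- bot.recognise(camera, query): "uv" ([column, row] in pixels, amid what is visible of it).
- bot.masks_of(camera, query): "region" (384x512 bool, what is visible of it) and "uv" ([column, row] in pixels, amid what is visible of it).
The state is a dict: "time_s": time; "joint_pos": joint angles; "dq": joint speeds; "joint_efforts": joint torques, N m; "tcp_pos": TCP position; "orientation": TCP orientation; "force": force on the tool from outside, world axes, zero at the start; "torque": the same for the moment, N m; "opening": finger opening in mm.
Only numpy, scipy, OpenCV 4.12 (cv2) and the standard library are available. Lean on these libraries where they do the work, as an engineer would, in place of code of your own. Each camera call takes 0.05 s, during which the arm holds its last target.

### The job

Set the pasta sheeter's roll gap to the preset shown by the tab on its dial: pull the gap knob out of its notch, turn it clockwise to the tab, feel for the notch that lies close to the tab, and push the knob back in until it is fully home, then let go. Leave the things lying close around the sheeter where they are.

Things in the scene. Friction and masses are not known exactly. Their poses are not given: they have to be found in the camera images.
- sheeter: Steel pasta sheeter fixed on the bench. Origin on the bench under the centre of its sloping panel; x away from its front, y to its left, z up. The roller unit, up to 165 mm high, stands to the left, from y = 99 to 341 mm, its motor beyond to y = 396 mm.
- panel: The sheeter's sloping panel, 180 x 175 mm. Origin at its surface centre, 105 mm above the bench; z is its outward normal, which leans 25 degrees (0.436 rad) from vertical towards the sheeter's front (-x), and is the axis of the gap knob; y to the left, x up the slope.
- knob_grip (a point): Where to grip the black gap knob: on its axis, 49 mm off the panel when home, 14 mm below the top of the grip bar. z points out along the axis, x along the bar towards the nose. The knob is a disc 94 mm across (16 to 24 mm off the panel when home) with a grip bar on top, 72 mm long (x), 18 mm wide (y), 40 mm high.
- knob_nose (a point): Tip of the small nose (18 mm wide, white line on top) on the rim of the knob's disc, 61 mm from the axis, 20 mm off the panel when home. It points at the knob's setting, and turns with the knob.
- catch_pin (a point): Foot of the 9 mm square pin under the knob's disc, on the nose's side, 40 mm from the axis. It drops 12 mm into a notch when within about 0.06 rad (3.5 degrees) of the notch's middle; elsewhere it lands on a flat track.
- tab (a point): Top centre of the metal tab on the rim of the flat collar (120 mm across) round the knob, 68 mm from the axis, 14 mm off the panel; 24 mm long, 10 mm wide. It lies 1.06 to 1.40 rad clockwise (looking at the panel) from the nose's start. The hidden notch lies within 0.16 rad of the tab, to either side. The collar is stiff; it need not be touched.
- gap_shaft (a joint): How far the knob is pulled out, m: 0 home in a notch, 0.012 pin just clear of the track, 0.020 end stop. It is held by friction alone (about 9 N to pull, 3 to 4 N to push) and stays where it is left.
- gap_knob (a joint): How far the knob is turned, rad: about 0 at the start, growing clockwise seen from outside; stops at -0.2 and 1.9. Locked (save for about 0.06 rad of play) when the pin is in a notch; out, it turns with 0.08 N m of friction.
- flour_tin: Loose closed steel tin, 80 mm across, 100 mm high, standing to the right of the sheeter; origin under its centre.
- scraper: Loose dough scraper, steel blade 100 x 130 mm with wooden grip, lying to the right of the sheeter; 16 mm high.
- dough_wheel: Loose dough wheel, wooden handle and steel disc, 200 mm long, 16 mm high, lying behind the sheeter's panel.
- rolling_pin: Loose wooden rolling pin, 290 mm long, 46 mm thick, lying behind the roller unit.

How it is judged:
By the outcome, as a careful person would: the job done as asked, in the order asked, and still so for the second after the job is handed in, with the robot touching nothing.
It also fails if it takes over 42 s, if anything falls off the work surface, if the arm or the gripper's body presses on something with over 40 N, if the wrist force passes 120 N, or if a joint passes its speed limit or range.

## Working session

There is one attempt and no reset: what is moved stays moved. The work goes in short steps, Python scripts to look and compute and a shell command to move; the robot and the scene stay as the last step left them, time stands still between calls to the robot, and variables do not carry over. Pictures are saved under pics/ and viewed, and the job is handed in when it is done.

```bash
ls; mkdir -p pics; python3 - <<'E'
from bench import bot
import cv2
for c in("side","top"):
    im=bot.read_camera(c); cv2.imwrite(f"pics/{c}0.png",im)
    print(c,bot.get_calibration(c))
    for q in ("knob_nose","tab","knob_grip","panel","sheeter","flour_tin","scraper"):
        print(q,[(round(r['p'],2),[round(float(x),1) for x in r['uv']]) for r in bot.recognise(c,q)][:3])
print(bot.sense())
E
```

```text
pics
side {'fovy': 57.085436900683305, 'cx': 259.45092533112376, 'cy': 196.84079525117292, 'k1': -0.02724418682297501, 'rvec': array([ 0.13458043, -2.84630042,  1.21085772]), 'tvec': array([ 573.92361714,  106.05368986, 1034.33222181])}
knob_nose [(0.72, [290.2, 200.2])]
tab [(0.62, [273.3, 210.2])]
knob_grip [(0.71, [288.8, 203.1])]
panel []
sheeter [(0.59, [282.4, 284.6])]
flour_tin [(0.75, [255.7, 170.5])]
scraper [(0.62, [313.8, 185.4])]
top {'fovy': 54.14082840693693, 'cx': 256.17442835494097, 'cy': 193.77782787953146, 'k1': -0.06832422149736114, 'rvec': array([ 2.14423089, -2.19393399,  0.06620726]), 'tvec': array([  62.57680096,  598.22592277, 1000.66966146])}
knob_nose [(0.97, [262.5, 232.3])]
tab [(0.78, [269.3, 214.8])]
knob_grip [(0.9, [262.2, 233.2]), (0.29, [338.1, 255.8])]
panel [(0.69, [262.8, 231.0])]
sheeter [(0.66, [194.4, 233.2])]
flour_tin [(0.77, [331.7, 188.8])]
scraper [(0.86, [334.2, 256.4]), (0.57, [330.5, 188.3]), (0.33, [260.9, 233.2])]
{'time_s': 0.8, 'joint_pos': array([-1.45906697e+00,  2.20364113e-01,  1.52646511e+00, -4.68669733e-05,
        1.39472969e+00, -1.26113320e-01]), 'dq': array([-0.0003646 , -0.00068325,  0.00080298, -0.00111803, -0.00046329,
       -0.00026076]), 'joint_efforts': array([ 4.76950154e-04, -4.94503498e+01, -3.87688065e+01,  6.98586716e-02,
        4.64308856e-02,  7.06125206e-06]), 'tcp_pos': array([ 147.22687766, -607.41250722,  222.5783858 ]), 'orientation': array([ 2.46927002e+00, -1.94215228e+00, -1.44106601e-05]), 'force': array([ 0.10047709, -0.24350669, -0.08949874]), 'torque': array([-0.05590462, -0.07618357,  0.0314044 ]), 'opening': 86.78386457532865}
```

```bash
python3 - <<'E'
import cv2
a=cv2.imread("pics/side0.png");b=cv2.imread("pics/top0.png")
cv2.imwrite("pics/s1.png",cv2.resize(a[130:310,170:410],None,fx=3.3,fy=3.3,interpolation=cv2.INTER_CUBIC))
cv2.imwrite("pics/t1.png",cv2.resize(b[150:310,150:370],None,fx=3.6,fy=3.6,interpolation=cv2.INTER_CUBIC))
E
```

```text
(no output)
```

View pics/s1.png

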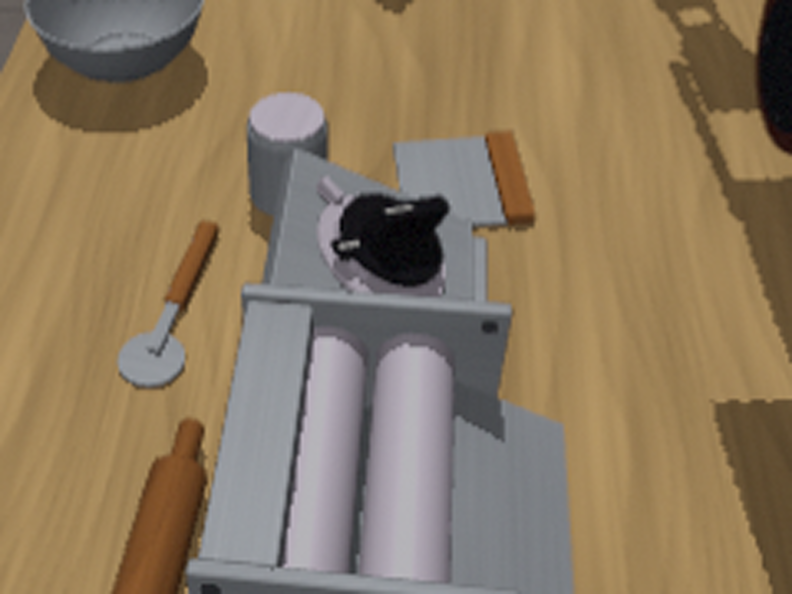

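View pics/t1.png

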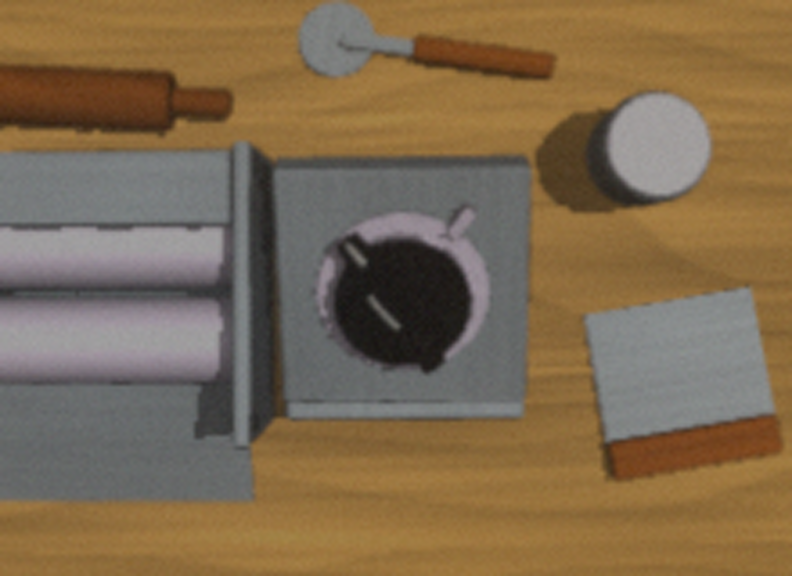

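View pics/top0.png

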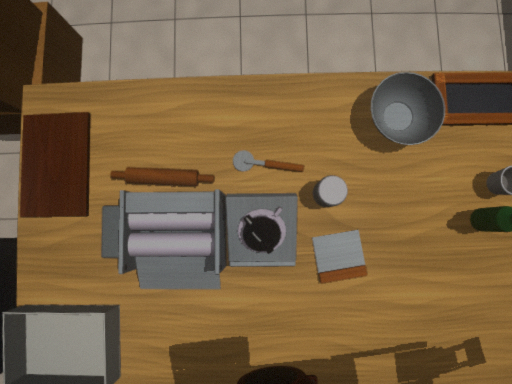

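```bash
cat > h.py <<'E'
import numpy as np,cv2
from scipy.spatial.transform import Rotation as R
from bench import bot
def proj(cam,P):
    c=bot.get_calibration(cam);P=np.atleast_2d(P)
    f=192/np.tan(np.radians(c['fovy']/2))
    X=P@R.from_rotvec(c['rvec']).as_matrix().T+c['tvec']
    s=X[:,:2]/X[:,2:];r2=(s**2).sum(1,keepdims=True)
    return s*(1+c['k1']*r2)*f+[c['cx'],c['cy']]
def panel(p): # p=x,y,yaw of sheeter -> origin, R
    Rp=R.from_euler('z',p[2])*R.from_euler('y',-0.436)
    return np.array([p[0],p[1],105.]),Rp.as_matrix()
def W(p,q):
    o,M=panel(p);return o+np.atleast_2d(q)@M.T
def pol(r,a,z): # a: angle CCW seen from outside, from x toward y
    return [r*np.cos(a),r*np.sin(a),z]
E
cat > fit.py <<'E'
from h import *
from scipy.optimize import least_squares
T=lambda u,v:(150+u/3.6,150+v/3.6)
S=lambda u,v:(170+u/3.3,130+v/3.3)
def model(x):
    p=x[:3];an=x[3];at=x[4]
    top=[[87.5,90,0],[87.5,-90,0],[-87.5,90,0],[-87.5,-90,0],pol(61,an,24),pol(80,at,14),pol(61,an,20)]
    side=[[87.5,-90,0],pol(61,an,24),pol(80,at,14)]
    return proj('top',W(p,top[:6])),proj('side',W(p,side))
ot=np.array([T(277,165),T(528,163),T(288,403),T(523,403),T(346,240),T(470,207)])
os_=np.array([S(295,150),S(336,248),S(322,182)])
def res(x):
    a,b=model(x);return np.r_[(a-ot).ravel(),(b-os_).ravel()]
r=least_squares(res,[500,-10,0,.7,-.5],x_scale=[10,10,.1,.1,.1])
print(r.x, 'tab cw from nose',r.x[3]-r.x[4]);print(r.fun.reshape(-1,2).round(1))
np.save('fit.npy',r.x)
p=r.x[:3];an,at=r.x[3:5]
for cam,roi,s in(("top",(150,150,370,310),3.6),("side",(170,130,410,310),3.3)):
    im=cv2.imread(f"pics/{cam}0.png");im=cv2.resize(im[roi[1]:roi[3],roi[0]:roi[2]],None,fx=s,fy=s,interpolation=cv2.INTER_CUBIC)
    def line(q,c):
        u=(proj(cam,W(p,q))-roi[:2]+.5)*s
        cv2.polylines(im,[u.round().astype(int)],False,c,1)
    line([[87.5,90,0],[87.5,-90,0],[-87.5,-90,0],[-87.5,90,0],[87.5,90,0]],(0,255,0))
    t=np.linspace(0,6.3,60)
    line([pol(60,k,12) for k in t],(0,0,255)); line([pol(47,k,24) for k in t],(255,255,0))
    line([pol(56,at,14),pol(80,at,14)],(0,255,255))
    c,s_=np.cos(an),np.sin(an);bx=np.array([c,s_,0]);by=np.array([-s_,c,0]);z=np.array([0,0,63.])
    line([bx*36+by*9+z,bx*36-by*9+z,-bx*36-by*9+z,-bx*36+by*9+z,bx*36+by*9+z],(255,0,255))
    line([pol(47,an,24),pol(61,an,24)],(0,0,255))
    cv2.imwrite(f"pics/fit_{cam}.png",im)
E
python3 fit.py
```

```text
[ 5.02001576e+02  3.58011074e+01 -1.00525836e-02  6.86298415e-01
 -6.02099764e-01] tab cw from nose 1.2883981791543637
[[-3.1  1.9]
 [ 1.6  1.4]
 [-2.7 -1.1]
 [ 1.7 -1.8]
 [-1.   0. ]
 [-0.6 -0.1]
 [ 0.3 -2.9]
 [ 0.3 -1.3]
 [-0.6 -2.8]]
```

View pics/fit_top.png

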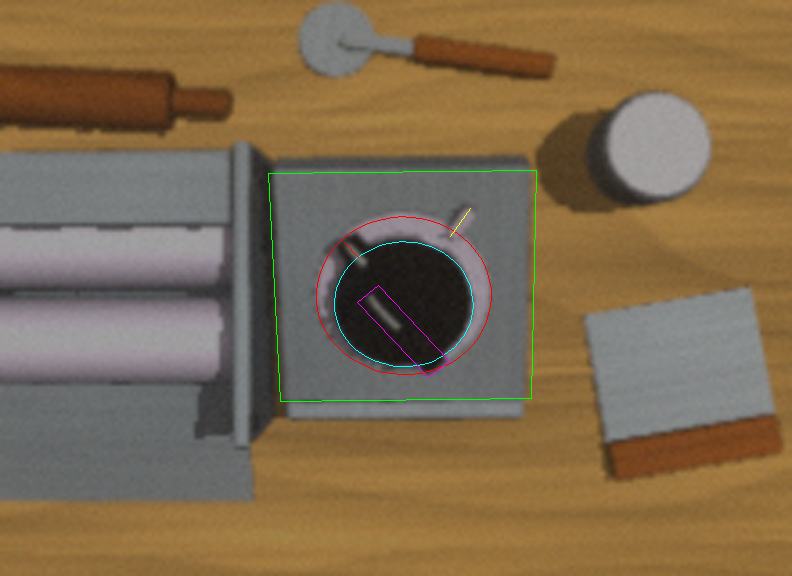

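View pics/fit_side.png

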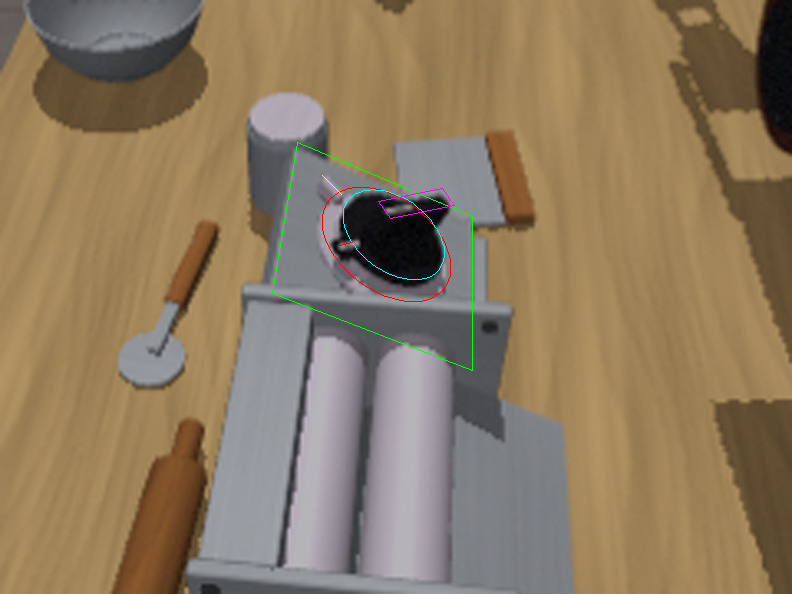

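```bash
cat > fit2.py <<'E'
from h import *
from scipy.optimize import minimize
import sys
ROI={'top':(226,195,300,260),'side':(255,170,310,225)}
IM={c:cv2.imread(f"pics/{c}0.png").astype(float) for c in ROI}
SS=8
def hull(cam,p,q,m):
    x0,y0=ROI[cam][:2]
    u=((proj(cam,W(p,q))-[x0,y0]+.5)*SS-.5)
    h=cv2.convexHull((u*16).round().astype(np.int32))
    cv2.fillConvexPoly(m,h,255,shift=4)
t=np.linspace(0,2*np.pi,90)
def box(a,r0,r1,w,z0,z1):
    c,s=np.cos(a),np.sin(a);bx=np.array([c,s,0]);by=np.array([-s,c,0]);ez=np.array([0,0,1.])
    return [bx*r+by*y+ez*z for r in(r0,r1) for y in(-w/2,w/2) for z in(z0,z1)]
def render(cam,p,an,at):
    x0,y0,x1,y1=ROI[cam];sh=((y1-y0)*SS,(x1-x0)*SS)
    k=np.zeros(sh,np.uint8);c=np.zeros(sh,np.uint8)
    hull(cam,p,[pol(60,a,z) for a in t for z in(0,12)],c)
    hull(cam,p,box(at,56,80,10,8,14),c)
    hull(cam,p,[pol(47,a,z) for a in t for z in(16,24)],k)
    hull(cam,p,box(an,40,61,18,16,24),k)
    hull(cam,p,box(an,-36,36,18,23,63),k)
    d=lambda m:cv2.resize(m,(x1-x0,y1-y0),interpolation=cv2.INTER_AREA)/255.
    return d(k),d(c)
def obs(cam):
    x0,y0,x1,y1=ROI[cam];im=IM[cam][y0:y1,x0:x1];g=im.mean(2)
    dark=np.clip((95-g)/65,0,1)
    return im,g,dark
def cost(x,cams=('top','side'),wc=1):
    tot=0
    for cam in cams:
        im,g,dark=obs(cam);k,c=render(cam,x[:3],x[3],x[4])
        near=cv2.dilate((np.maximum(k,c)>0).astype(np.uint8),np.ones((5,5)))>0
        if cam=='side': near=near&(np.arange(g.shape[0])[:,None]<215-ROI[cam][1])
        # knob dark
        tot+=((k-dark)**2)[near].sum()
        # collar brightness: pinkish light
        lt=np.clip((g-130)/45,0,1)
        cv=c*(1-k)
        tot+=wc*.5*((cv-lt)**2)[near].sum()
    return tot
if __name__=='__main__':
    for cam in ROI:
        im,g,d=obs(cam);print(cam,np.percentile(g,[5,20,40,60,80,95]).round())
    x0=np.load('fit.npy')
    for cams in(('top','side'),('top',),('side',)):
        best=None
        for rep in range(3):
            xs=x0 if best is None else best.x
            simp=np.vstack([xs]+[xs+d for d in np.diag([4,4,.04,.08,.08])*(-1)**rep])
            best=minimize(cost,xs,args=(cams,),method='Nelder-Mead',options=dict(initial_simplex=simp,xatol=1e-3,fatol=1e-3,maxiter=400))
        print(cams,best.x.round(3),round(best.fun,2),'rel',(best.x[3]-best.x[4]).round(3))
        if len(cams)==2: np.save('fit2.npy',best.x)
    x=np.load('fit2.npy')
    out=[]
    for cam in ROI:
        im,g,d=obs(cam);k,c=render(cam,x[:3],x[3],x[4])
        a=cv2.resize(im.clip(0,255).astype(np.uint8),None,fx=6,fy=6,interpolation=cv2.INTER_NEAREST)
        for m,col in((k,(0,255,0)),(c,(0,0,255))):
            cs,_=cv2.findContours((cv2.resize(m,None,fx=6,fy=6)>.5).astype(np.uint8),cv2.RETR_EXTERNAL,cv2.CHAIN_APPROX_NONE)
            cv2.drawContours(a,cs,-1,col,1)
        out.append(cv2.copyMakeBorder(a,0,400-a.shape[0],0,0,cv2.BORDER_CONSTANT))
    cv2.imwrite('pics/f2.png',np.hstack(out))
E
python3 fit2.py
```

```text
top [ 25.  39. 101. 104. 107. 135.]
side [ 10.  24. 115. 130. 141. 153.]Traceback (most recent call last):
  File "fit2.py", line 52, in <module>
    best=minimize(cost,xs,args=(cams,),method='Nelder-Mead',options=dict(initial_simplex=simp,xatol=1e-3,fatol=1e-3,maxiter=400))
    res = _minimize_neldermead(fun, x0, args, callback, bounds=bounds,
                               **options)
    fxr = func(xr)
    fx = function(np.copy(x), *(wrapper_args + args))
  File "fit2.py", line 33, in cost
    im,g,dark=obs(cam);k,c=render(cam,x[:3],x[3],x[4])
                           ~~~~~~^^^^^^^^^^^^^^^^^^^^^
  File "fit2.py", line 22, in render
    hull(cam,p,box(an,40,61,18,16,24),k)
    ~~~~^^^^^^^^^^^^^^^^^^^^^^^^^^^^^^^^
  File "fit2.py", line 9, in hull
    u=((proj(cam,W(p,q))-[x0,y0]+.5)*SS-.5)
        ~~~~^^^^^^^^^^^^
  File "h.py", line 5, in proj
    c=bot.get_calibration(cam);P=np.atleast_2d(P)
ValueError: time passes only in moves, steps and waits
```

```bash
python3 - <<'E'
import re
s=open('h.py').read()
s=s.replace("c=bot.get_calibration(cam);P=","c=CAL[cam];P=")
s+="\nCAL={c:bot.get_calibration(c) for c in('top','side')}\n"
open('h.py','w').write(s)
s=open('fit2.py').read()
s=s.replace("lt=np.clip((g-130)/45,0,1)","lt=np.clip((g-107)/30,0,1) if cam=='top' else np.clip((g-145)/15,0,1)")
s=s.replace("tot+=wc*.5","tot+=(1 if cam=='top' else .1)*.5")
open('fit2.py','w').write(s)
E
time python3 fit2.py
```

```text
top [ 25.  39. 101. 104. 107. 135.]
side [ 10.  24. 115. 130. 141. 153.]
('top', 'side') [ 5.01251e+02  3.70670e+01 -3.00000e-02  7.29000e-01 -6.30000e-01] 266.12 rel 1.359
('top',) [ 5.00709e+02  3.61660e+01 -1.22000e-01  7.94000e-01 -5.39000e-01] 168.23 rel 1.333
('side',) [ 5.01691e+02  4.24320e+01  1.33000e-01  5.78000e-01 -6.46000e-01] 69.16 rel 1.224
real	0m4.324s
user	0m4.812s
sys	0m0.088s
```

View pics/f2.png

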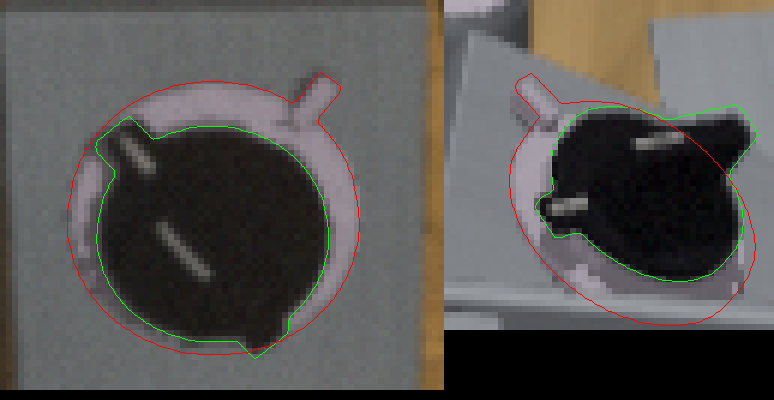

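```bash
cat > fit3.py <<'E'
import fit2
from fit2 import *
def E(cam,p,col,a,roi,s,im): pass
for yaw in (-.03,-.01,.01):
    b=None
    x0=np.load('fit2.npy');x0[2]=yaw
    f=lambda z:cost(np.r_[z[:2],yaw,z[2:]])
    xs=np.delete(x0,2)
    for r in range(3):
        b=minimize(f,xs,method='Nelder-Mead',options=dict(initial_simplex=np.vstack([xs]+[xs+d for d in np.diag([3,3,.06,.06])*(-1)**r]),xatol=1e-3,fatol=1e-3));xs=b.x
    print(yaw,b.x.round(3),round(b.fun,1),(b.x[2]-b.x[3]).round(3))
# panel outline, 180(x) by 175(y)
p=[501.3,36.8,-.012]
im=cv2.imread('pics/top0.png')[185:275,215:310];s=8
im=cv2.resize(im,None,fx=s,fy=s,interpolation=cv2.INTER_NEAREST)
for hx,hy,c in((87.5,90,(0,255,0)),(90,87.5,(0,0,255))):
    u=(proj('top',W(p,[[hx,hy,0],[hx,-hy,0],[-hx,-hy,0],[-hx,hy,0]]))-[215,185]+.5)*s
    cv2.polylines(im,[u.round().astype(int)],True,c,1)
cv2.imwrite('pics/f3.png',im[:600])
E
sed -i "s/pol(60,a,z) for a in t for z in(0,12)/pol(60,a,z) for a in t for z in(6,12)/" fit2.py
python3 fit3.py
```

```text
-0.03 [501.868  37.166   0.727  -0.654] 253.8 1.381
-0.01 [501.872  37.356   0.708  -0.662] 252.9 1.37
0.01 [501.882  37.607   0.685  -0.698] 252.3 1.383
```

View pics/f3.png

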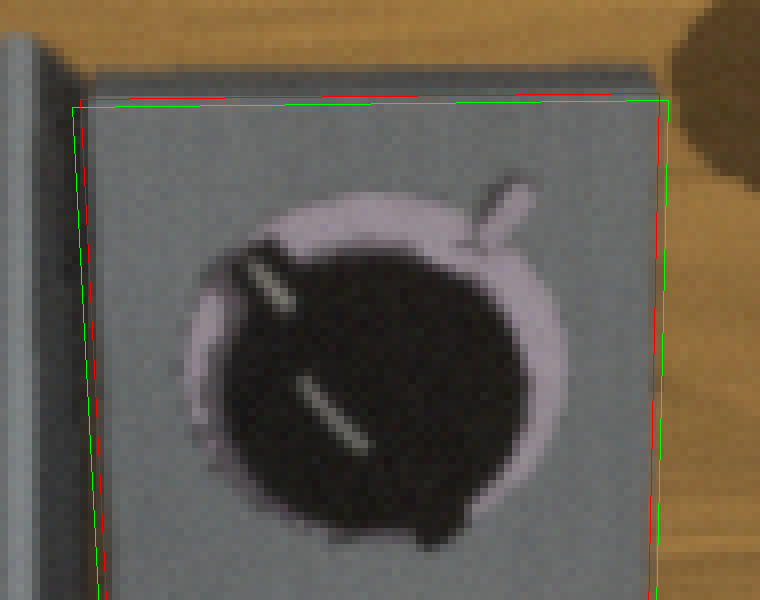

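```bash
python3 -m inch '[[10,25,4,0,0,0.15,60],[10,25,4,0,0,0.15,60],[10,25,4,0,0,0.15,60],[10,25,4,0,0,0.15,60],[10,25,4,0,0,0.15,60],[10,25,4,0,0,0.15,60],[10,25,4,0,0,0.15,60],[10,25,4,0,0,0.15,60],[10,25,4,0,0,0.15,60],[10,25,4,0,0,0.15,60],[10,25,4,0,0,0.15,60],[10,25,4,0,0,0.15,60],[10,25,4,0,0,0.15,60],[10,25,4,0,0,0.15,60],[10,25,4,0,0,0.15,60],[10,25,4,0,0,0.15,60],[10,25,4,0,0,0.15,60],[10,25,4,0,0,0.15,60]]' 60
cat > tgt.py <<'E'
from h import *
import sys
p=[501.6,37.0,-.011]
def goal(off,ang):  # off: TCP off panel, ang: bar direction angle; jaw x at ang+pi/2
    o,M=panel(p)
    a=ang+np.pi/2
    x=M@[np.cos(a),np.sin(a),0];z=-M[:,2];y=np.cross(z,x)
    return W(p,[0,0,off])[0],np.c_[x,y,z]
def cur(): 
    s=bot.sense();return s,s['tcp_pos'],R.from_rotvec(s['orientation']).as_matrix()
def rep(off,ang):
    s,t,C=cur();g,G=goal(off,ang);o,M=panel(p)
    d=M.T@(t-o);xp=M.T@C[:,0];zp=M.T@C[:,2]
    print('t',s['time_s'],'shift',(g-t).round(1),'turn',R.from_matrix(G@C.T).as_rotvec().round(3),'joints',s['joint_pos'].round(2))
    print('panel xyz',d.round(2),'bar ang',round(np.arctan2(xp[1],xp[0])-np.pi/2,4),'z',zp.round(3),'F_panel',(M.T@s['force']).round(2),'T_panel',(M.T@s['torque']).round(3),'open',round(s['opening'],1))
if __name__=='__main__': rep(float(sys.argv[1]),float(sys.argv[2]))
E
python3 tgt.py 100 0.70
```

```text
time_s: 2.6
tcp_pos: [330.1, -141.7, 298.2]
orientation: [2.425, 1.987, 0.008]
force: [-0.2, -0.2, -0.0]
opening: 59.9
t 2.6 shift [ 129.2  179.2 -102.6] turn [-0.199 -0.397  0.872] joints [-0.63 -0.51  2.04  0.    1.61 -2.  ]
panel xyz [ -72.02 -180.58  246.71] bar ang -0.1697 z [-0.415 -0.002 -0.91 ] F_panel [-0.15 -0.19  0.03] T_panel [ 0.037 -0.127 -0.038] open 59.9
```

```bash
python3 -m inch '[[16,22,-5,-0.025,-0.05,0.109,60],[16,22,-5,-0.025,-0.05,0.109,60],[16,22,-5,-0.025,-0.05,0.109,60],[16,22,-5,-0.025,-0.05,0.109,60],[16,22,-5,-0.025,-0.05,0.109,60],[16,22,-10,-0.025,-0.05,0.109,60],[16,22,-15,-0.025,-0.05,0.109,60],[16,22,-15,-0.025,-0.05,0.109,60],[0,0,0,0,0,0,60]]' 60
python3 tgt.py 100 0.70
```

```text
time_s: 3.5
tcp_pos: [463.5, 44.8, 235.7]
orientation: [1.096, 2.475, 0.271]
force: [-0.9, -0.5, -0.6]
opening: 59.8
t 3.5 shift [ -4.1  -7.3 -40.1] turn [ 0.008  0.03  -0.046] joints [-0.12 -0.62  2.28  0.07  1.01 -2.45]
panel xyz [ 20.57   7.36 134.62] bar ang 0.7447 z [ 0.029  0.013 -0.999] F_panel [-1.1  -0.47 -0.18] T_panel [ 0.124  0.184 -0.037] open 59.8
```

```bash
python3 -m inch '[[-2,-4,-20,0.004,0.015,-0.023,60],[-2,-4,-20,0.004,0.015,-0.023,60],[0,0,0,0,0,0,60]]' 60
python3 tgt.py 100 0.70
python3 - <<'E'
from bench import bot
import cv2,numpy as np
a=bot.read_camera("side");b=bot.read_camera("top")
cv2.imwrite("pics/side1.png",a);cv2.imwrite("pics/top1.png",b)
cv2.imwrite("pics/c1.png",np.hstack([cv2.resize(x,None,fx=4,fy=4,interpolation=cv2.INTER_CUBIC) for x in(a[130:240,240:340],b[180:290,215:315])]))
E
```

```text
time_s: 3.8
tcp_pos: [458.8, 35.1, 194.0]
orientation: [1.178, 2.47, 0.25]
force: [-0.2, 0.2, -0.8]
opening: 60.2
t 3.8 shift [0.6 2.4 1.6] turn [-0.001 -0.003  0.008] joints [-0.13 -0.57  2.32  0.06  0.95 -2.41]
panel xyz [-1.22 -2.38 98.76] bar ang 0.6924 z [-0.003 -0.003 -1.   ] F_panel [-0.51  0.16 -0.66] T_panel [ 0.077  0.189 -0.04 ] open 60.2
```

View pics/c1.png

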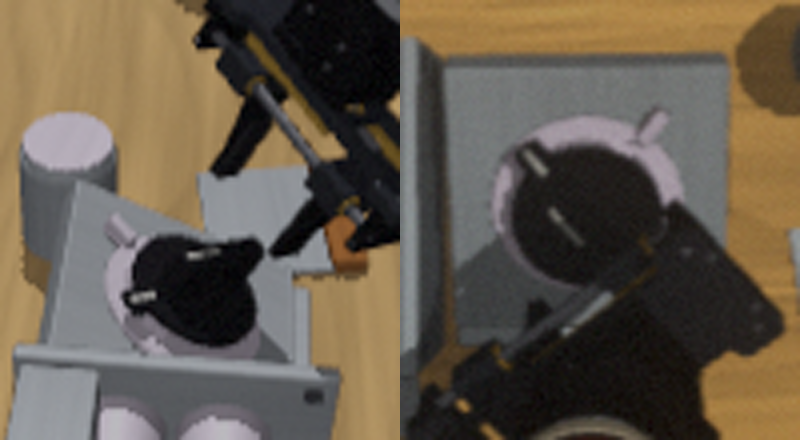

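```bash
python3 -m inch '[[4.5,1.2,-8,0,0,0.008,60],[5,0.5,-9,0,0,0,60],[5,0,-9,0,0,0,60],[5,0,-9,0,0,0,60],[5,0,-9,0,0,0,60],[0,0,0,0,0,0,60]]' 60
python3 tgt.py 31 0.70
```

```text
time_s: 4.5
tcp_pos: [489.3, 35.3, 152.6]
orientation: [1.166, 2.466, 0.256]
force: [0.0, 0.1, -0.1]
opening: 60.0
t 4.5 shift [ -0.8   1.8 -19.5] turn [0.    0.007 0.001] joints [-0.12 -0.42  2.31  0.07  0.8  -2.42]
panel xyz [ 8.99 -1.8  48.28] bar ang 0.6988 z [ 0.007 -0.001 -1.   ] F_panel [-0.04  0.06 -0.14] T_panel [ 0.126  0.197 -0.018] open 60.0
```

```bash
python3 -m inch '[[-1,1,-6,0,0.007,0.001,60],[0,0.5,-6,0,0,0,60],[0,0.3,-5,0,0,0,60],[0,0,0,0,0,0,60]]' 60
python3 tgt.py 31 0.70
```

```text
time_s: 4.9
tcp_pos: [488.6, 37.2, 134.5]
orientation: [1.167, 2.473, 0.252]
force: [0.2, -0.4, 0.0]
opening: 59.9
t 4.9 shift [-0.1 -0.1 -1.4] turn [ 0. -0.  0.] joints [-0.12 -0.38  2.33  0.06  0.77 -2.41]
panel xyz [ 0.69  0.1  32.26] bar ang 0.6997 z [-0. -0. -1.] F_panel [ 0.22 -0.36 -0.05] T_panel [ 0.073  0.172 -0.102] open 59.9
```

```bash
python3 -m inch '[[0,0,-1,0,0,0,30],[0,0,0,0,0,0,20],[0,0,0,0,0,0,12],[0,0,0,0,0,0,10],[0,0,0,0,0,0,10],[0,0,0,0,0,0,10]]' 25
python3 tgt.py 31 0.70
```

```text
time_s: 5.5
tcp_pos: [489.0, 37.4, 134.6]
orientation: [1.167, 2.471, 0.253]
force: [-7.1, 6.8, 3.1]
opening: 20.0
t 5.5 shift [-0.5 -0.3 -1.5] turn [-0.     0.002  0.   ] joints [-0.12 -0.38  2.33  0.06  0.76 -2.41]
panel xyz [ 1.09  0.26 32.15] bar ang 0.6996 z [ 0.002 -0.    -1.   ] F_panel [-5.2   6.76  5.86] T_panel [ 1.472  1.289 -0.097] open 20.0
```

```bash
python3 -m inch '[[-0.7,0.8,-0.3,0,0,0,10],[0,0,0,0,0,0,10]]' 40
python3 tgt.py 31 0.70
python3 -m inch '[[-0.7,0.8,-0.3,0,0,0,10],[0,0,0,0,0,0,10]]' 40
python3 tgt.py 31 0.70
```

```text
time_s: 5.7
tcp_pos: [488.2, 38.5, 134.3]
orientation: [1.167, 2.471, 0.254]
force: [1.5, -0.8, -0.1]
opening: 17.6
t 5.7 shift [ 0.3 -1.4 -1.2] turn [-0.001  0.002  0.   ] joints [-0.11 -0.39  2.33  0.06  0.76 -2.41]
panel xyz [ 0.19  1.37 32.2 ] bar ang 0.6995 z [ 0.002  0.    -1.   ] F_panel [ 1.28 -0.82 -0.76] T_panel [-0.028  0.047 -0.089] open 17.6
time_s: 5.9
tcp_pos: [488.2, 38.5, 134.3]
orientation: [1.166, 2.469, 0.253]
force: [0.1, 1.1, -0.6]
opening: 17.6
t 5.9 shift [ 0.4 -1.4 -1.2] turn [0.001 0.003 0.001] joints [-0.11 -0.39  2.33  0.06  0.76 -2.41]
panel xyz [ 0.16  1.35 32.21] bar ang 0.6998 z [ 0.003 -0.001 -1.   ] F_panel [-0.21  1.12 -0.56] T_panel [ 0.175  0.149 -0.116] open 17.6
```

```bash
python3 -m inch '[[-1.3,0,2.7,0,0,0,10],[-1.3,0,2.7,0,0,0,10],[-1.3,0,2.7,0,0,0,10]]' 60
python3 tgt.py 48.2 0.70
```

```text
time_s: 6.2
tcp_pos: [484.5, 38.5, 141.6]
orientation: [1.167, 2.468, 0.254]
force: [7.2, -0.0, -7.5]
opening: 17.5
t 6.2 shift [-3.3 -1.3  7.1] turn [0.    0.004 0.002] joints [-0.11 -0.41  2.33  0.06  0.78 -2.41]
panel xyz [-3.000e-02  1.340e+00  4.039e+01] bar ang 0.6984 z [ 0.004 -0.001 -1.   ] F_panel [ 3.34  0.05 -9.81] T_panel [ 0.047 -0.494 -0.102] open 17.5
```

Sliding out at ~10 N as expected; 8 mm out so far.

```bash
python3 -m inch '[[-1.2,0,2.7,0,0,0,10],[-1.2,0,2.7,0,0,0,10],[-1.1,0,2.5,0,0,0,10],[0,0,0,0,0,0,10]]' 60
python3 tgt.py 48.2 0.70
```

```text
time_s: 6.6
tcp_pos: [481.1, 38.6, 149.1]
orientation: [1.168, 2.466, 0.255]
force: [-1.2, -0.3, 2.7]
opening: 17.6
t 6.6 shift [ 0.1 -1.4 -0.4] turn [-0.     0.006  0.002] joints [-0.12 -0.44  2.33  0.06  0.81 -2.4 ]
panel xyz [ 0.08  1.38 48.64] bar ang 0.6976 z [ 0.006 -0.001 -1.   ] F_panel [ 0.03 -0.33  2.91] T_panel [ 0.054  0.221 -0.07 ] open 17.6
```

```bash
python3 -m inch '[[0,0,0,0.042,0,-0.091,10],[0,0,0,0.042,0,-0.091,10],[0,0,0,0.042,0,-0.091,10],[0,0,0,0.042,0,-0.091,10]]' 60
python3 tgt.py 48.2 0.30
```

```text
time_s: 7.0
tcp_pos: [481.3, 38.2, 149.3]
orientation: [1.67, 2.201, 0.362]
force: [2.1, -1.3, -1.8]
opening: 17.4
t 7.0 shift [-0.1 -0.9 -0.6] turn [-0.002  0.004  0.016] joints [-0.11 -0.43  2.33  0.05  0.81 -1.98]
panel xyz [ 0.32  0.95 48.68] bar ang 0.2844 z [ 0.004 -0.005 -1.   ] F_panel [ 1.15 -1.23 -2.48] T_panel [-0.114 -0.085  0.047] open 17.4
```

```bash
python3 -m inch '[[0,0,0,0.042,0,-0.091,10],[0,0,0,0.042,0,-0.091,10],[0,0,0,0.042,0,-0.091,10],[0,0,0,0.042,0,-0.091,10],[0,0,0,0.042,0,-0.091,10],[0,0,0,0.042,0,-0.091,10],[0,0,0,0.036,0,-0.082,10],[0,0,0,0,0,0,10]]' 60
python3 tgt.py 48.2 -0.40
python3 - <<'E'
from bench import bot
import cv2,numpy as np
a=bot.read_camera("side");b=bot.read_camera("top")
cv2.imwrite("pics/side2.png",a);cv2.imwrite("pics/top2.png",b)
cv2.imwrite("pics/c2.png",np.hstack([cv2.resize(x,None,fx=4,fy=4,interpolation=cv2.INTER_CUBIC) for x in(a[130:240,240:340],b[180:290,215:315])]))
E
```

```text
time_s: 7.8
tcp_pos: [481.4, 37.2, 149.3]
orientation: [2.416, 1.519, 0.516]
force: [0.9, -0.7, -2.2]
opening: 17.7
t 7.8 shift [-0.1  0.  -0.6] turn [-0.005 -0.005  0.036] joints [-0.11 -0.43  2.32  0.04  0.82 -1.25]
panel xyz [ 3.400e-01 -3.000e-02  4.866e+01] bar ang -0.4347 z [-0.006 -0.011 -1.   ] F_panel [-0.12 -0.73 -2.42] T_panel [ 0.067 -0.053 -0.074] open 17.7
```

View pics/c2.png

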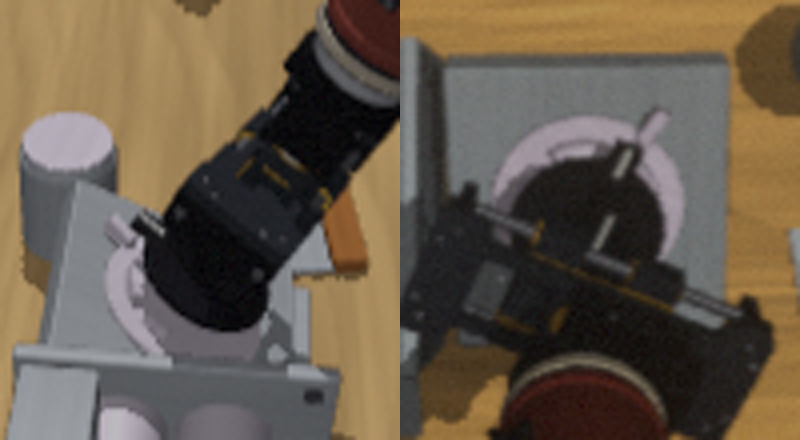

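```bash
python3 -m inch '[[0.7,0,-1.4,0,0,0,10],[0.7,0,-1.4,0,0,0,10],[0.7,0,-1.4,0,0,0,10]]' 60
python3 tgt.py 44.2 -0.435
python3 -m inch '[[0.7,0,-1.4,0,0,0,10],[0.7,0,-1.4,0,0,0,10]]' 60
python3 tgt.py 44.2 -0.435
```

```text
time_s: 8.2
tcp_pos: [483.3, 37.2, 145.4]
orientation: [2.41, 1.527, 0.514]
force: [-3.2, -1.4, 2.8]
opening: 17.7
t 8.2 shift [-0.4  0.  -0.3] turn [ 0.013 -0.006 -0.002] joints [-0.11 -0.41  2.32  0.04  0.8  -1.26]
panel xyz [ 4.700e-01 -4.000e-02  4.431e+01] bar ang -0.4276 z [-0.006 -0.011 -1.   ] F_panel [-1.65 -1.45  3.89] T_panel [-0.018  0.318 -0.144] open 17.7
time_s: 8.4
tcp_pos: [484.6, 37.1, 142.4]
orientation: [2.41, 1.528, 0.513]
force: [-5.0, -1.2, 5.4]
opening: 17.4
t 8.4 shift [-1.7  0.1  2.6] turn [ 0.013 -0.007 -0.003] joints [-0.11 -0.4   2.32  0.04  0.8  -1.26]
panel xyz [ 0.43 -0.09 41.09] bar ang -0.4269 z [-0.007 -0.011 -1.   ] F_panel [-2.29 -1.26  6.99] T_panel [-0.1    0.502 -0.138] open 17.4
```

```bash
python3 -m inch '[[0.5,0,-1.0,0,0,0,10],[0.5,0,-1.0,0,0,0,10]]' 60
python3 tgt.py 44.2 -0.435
```

```text
time_s: 8.6
tcp_pos: [485.6, 37.1, 140.4]
orientation: [2.41, 1.529, 0.512]
force: [-6.8, -1.6, 6.4]
opening: 17.2
t 8.6 shift [-2.6  0.1  4.7] turn [ 0.013 -0.008 -0.003] joints [-0.11 -0.4   2.32  0.04  0.79 -1.26]
panel xyz [ 0.4  -0.09 38.82] bar ang -0.4268 z [-0.007 -0.011 -1.   ] F_panel [-3.41 -1.64  8.7 ] T_panel [-0.089  0.604 -0.226] open 17.2
```

```bash
python3 - <<'E'
from bench import bot
import cv2,numpy as np
a=bot.read_camera("side");b=bot.read_camera("top")
cv2.imwrite("pics/side3.png",a);cv2.imwrite("pics/top3.png",b)
a2=cv2.imread("pics/side2.png")
b2=cv2.imread("pics/top2.png")
f=lambda x,y:np.hstack([cv2.resize(x,None,fx=5,fy=5,interpolation=cv2.INTER_CUBIC) for x in(x[165:225,250:320],y[190:250,220:290])])
cv2.imwrite("pics/c3.png",np.vstack([f(a2,b2),f(a,b)]))
E
```

```text
(no output)
```

View pics/c3.png

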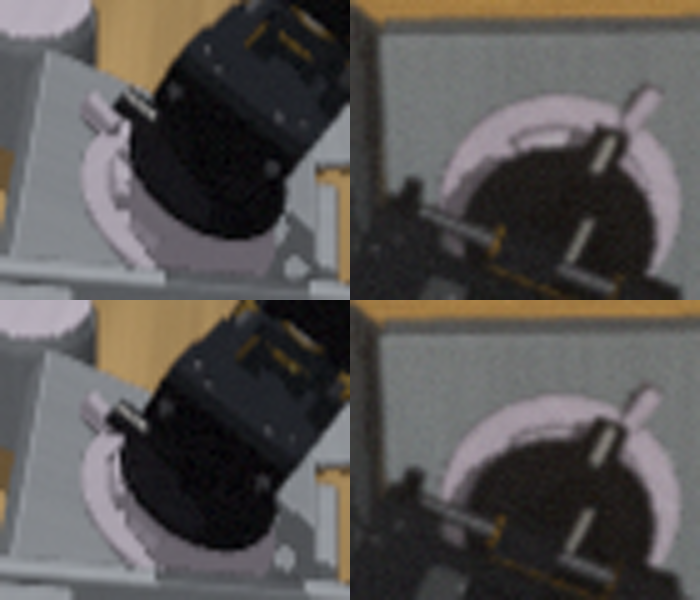

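```bash
cat > unp.py <<'E'
from h import *
from scipy.optimize import fsolve
p=[501.6,37.0,-.011]
def un(cam,uv,z):
    s=fsolve(lambda q:(proj(cam,W(p,[q[0],q[1],z]))[0]-uv),[0,0])
    return s
def show(n,cam,uv,z):
    q=un(cam,uv,z);print(n,cam,np.round(q,1),'r',np.hypot(*q).round(1),'ang',np.arctan2(q[1],q[0]).round(3))
E
python3 - <<'E'
from unp import *
import cv2
im=cv2.imread('pics/top3.png');s=14
cv2.imwrite('pics/c4.png',cv2.resize(im[200:238,250:305],None,fx=s,fy=s,interpolation=cv2.INTER_NEAREST))
im=cv2.imread('pics/top0.png')
cv2.imwrite('pics/c5.png',cv2.resize(im[200:238,250:305],None,fx=s,fy=s,interpolation=cv2.INTER_NEAREST))
E
```

```text
(no output)
```

View pics/c4.png

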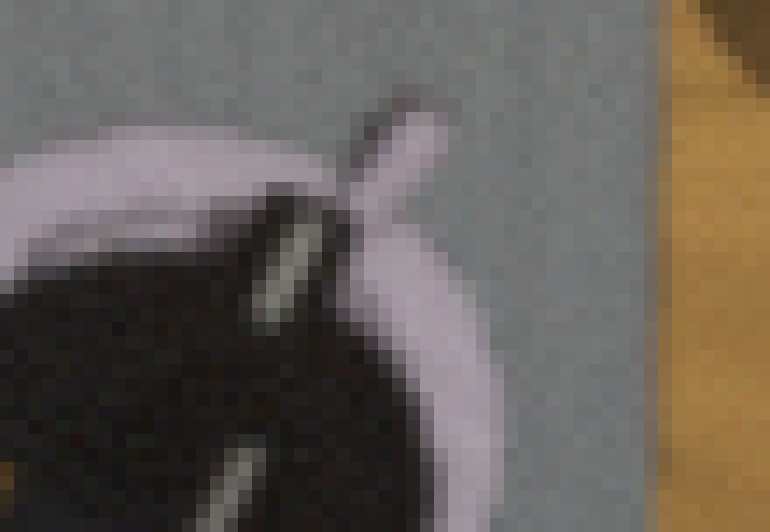

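View pics/c5.png

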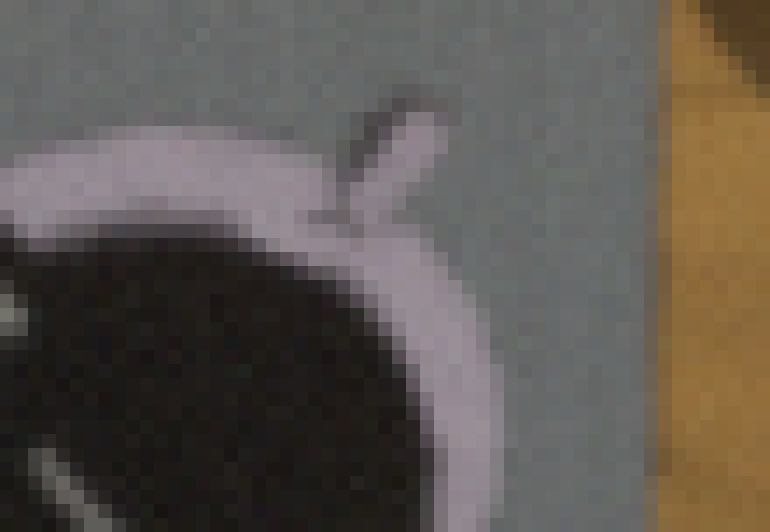

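```bash
python3 - <<'E'
from unp import *
c=lambda u,v:np.array([250+u/14-.5,200+v/14-.5])
show('tab out','top',c(430,124),14);show('tab mid','top',c(397,165),14);show('tab in','top',c(364,207),14)
for z in (24,31):show('nose o','top',c(312,222),z);show('nose in','top',c(264,314),z)
u=lambda a,b:a-b
a=un('top',c(430,124),14)-un('top',c(364,207),14);print('tab dir',np.arctan2(a[1],a[0]))
a=un('top',c(312,222),31)-un('top',c(264,314),31);print('nose dir',np.arctan2(a[1],a[0]))
print(un('top',c(0,0),0))
E
```

```text
tab out top [ 63.9 -47. ] r 79.3 ang -0.633
tab mid top [ 56.4 -41.3] r 69.9 ang -0.632
tab in top [ 48.6 -35.6] r 60.3 ang -0.633
nose o top [ 50.3 -26.4] r 56.8 ang -0.484
nose in top [ 33.1 -18.1] r 37.7 ang -0.5
nose o top [ 53.3 -26.3] r 59.4 ang -0.458
nose in top [ 36.3 -18. ] r 40.6 ang -0.46
tab dir -0.6360993143822652
nose dir -0.4524739968191357
[82.32462001 26.82570185]
```

```bash
python3 -m inch '[[0,0,0,0.017,0,-0.036,10],[0,0,0,0.017,0,-0.036,10]]' 60
python3 tgt.py 32.2 -0.48
python3 -m inch '[[0,0,0,0.017,0,-0.036,10],[0,0,0,0.017,0,-0.036,10]]' 60
python3 tgt.py 32.2 -0.48
```

```text
time_s: 8.9
tcp_pos: [485.7, 37.0, 140.1]
orientation: [2.481, 1.437, 0.527]
force: [-3.1, -2.1, 3.2]
opening: 17.6
t 8.9 shift [ 2.3  0.1 -5.9] turn [-0.002 -0.008  0.029] joints [-0.11 -0.39  2.32  0.04  0.79 -1.18]
panel xyz [ 0.44 -0.14 38.55] bar ang -0.5074 z [-0.008 -0.01  -1.   ] F_panel [-1.48 -2.14  4.19] T_panel [-0.087  0.345  0.061] open 17.6
time_s: 9.1
tcp_pos: [486.0, 37.1, 140.2]
orientation: [2.548, 1.344, 0.542]
force: [-2.5, 2.1, 1.8]
opening: 17.5
t 9.1 shift [ 2.   0.1 -6. ] turn [-0.036 -0.008  0.101] joints [-0.11 -0.39  2.32  0.04  0.79 -1.1 ]
panel xyz [ 0.68 -0.08 38.48] bar ang -0.5871 z [-0.009 -0.009 -1.   ] F_panel [-1.52  2.03  2.65] T_panel [0.392 0.305 1.163] open 17.5
```

```bash
for i in 1 2; do python3 -m inch '[[0,0,0,-0.017,0,0.036,10]]' 60 >/dev/null; python3 tgt.py 32.2 -0.5|tail -1; done; python3 -m inch '[[0,0,0,-0.017,0,0.036,10]]' 60 >/dev/null; python3 tgt.py 32.2 -0.5|tail -1
```

```text
panel xyz [ 0.55 -0.13 38.44] bar ang -0.5459 z [-0.009 -0.01  -1.   ] F_panel [-2.08 -2.11  5.27] T_panel [-0.413  0.427  0.029] open 17.5
panel xyz [ 0.51 -0.17 38.33] bar ang -0.504 z [-0.008 -0.011 -1.   ] F_panel [-1.32 -0.63  3.65] T_panel [-0.026  0.288 -0.1  ] open 17.7
panel xyz [ 0.59 -0.11 38.26] bar ang -0.4624 z [-0.007 -0.012 -1.   ] F_panel [-2.27 -0.57  3.52] T_panel [ 0.13   0.234 -0.119] open 17.3
```

```bash
python3 -m inch '[[0.7,0,-1.4,0.012,0,-0.026,10],[0.8,0,-1.8,0,0,0,10],[0.8,0,-1.8,0,0,0,10]]' 60
python3 tgt.py 32.2 -0.49
python3 -m inch '[[0.8,0,-1.8,0,0,0,10],[0.8,0,-1.8,0,0,0,10]]' 60
python3 tgt.py 32.2 -0.49
```

```text
time_s: 9.7
tcp_pos: [488.4, 37.0, 134.5]
orientation: [2.469, 1.452, 0.524]
force: [-3.0, -0.6, 3.3]
opening: 17.6
t 9.7 shift [-0.4  0.2 -0.3] turn [ 0.009 -0.008  0.009] joints [-0.1  -0.38  2.32  0.04  0.77 -1.19]
panel xyz [ 0.54 -0.17 32.31] bar ang -0.4939 z [-0.008 -0.012 -1.   ] F_panel [-1.33 -0.6   4.29] T_panel [-0.098  0.256  0.012] open 17.6
time_s: 9.9
tcp_pos: [489.5, 37.0, 134.1]
orientation: [2.47, 1.454, 0.519]
force: [-37.4, 0.3, 39.5]
opening: 17.8
t 9.9 shift [-1.5  0.2  0. ] turn [ 0.01  -0.011  0.008] joints [-0.1  -0.37  2.31  0.04  0.77 -1.19]
panel xyz [ 1.35 -0.17 31.52] bar ang -0.4929 z [-0.011 -0.012 -1.   ] F_panel [-17.28  -0.09  51.59] T_panel [ 0.004  3.54  -0.058] open 17.8
```

```bash
python3 -m inch '[[-0.3,0,0.3,0,0,0,10],[0,0,0,0,0,0,10]]' 60
python3 tgt.py 32.2 -0.49
python3 -m inch '[[0,0,0,0,0,0,30],[0,0,0,0,0,0,50],[0,0,0,0,0,0,60],[0,0,0,0,0,0,60]]' 20
python3 tgt.py 62.2 -0.49
```

```text
time_s: 10.1
tcp_pos: [488.6, 37.1, 134.5]
orientation: [2.471, 1.454, 0.518]
force: [-1.1, -1.3, 0.5]
opening: 17.6
t 10.1 shift [-0.6  0.1 -0.3] turn [ 0.009 -0.013  0.008] joints [-0.1  -0.37  2.31  0.04  0.78 -1.19]
panel xyz [ 0.65 -0.06 32.24] bar ang -0.4934 z [-0.013 -0.012 -1.   ] F_panel [-0.73 -1.27  0.91] T_panel [-0.049 -0.012 -0.013] open 17.6
time_s: 10.5
tcp_pos: [489.0, 37.3, 133.6]
orientation: [2.473, 1.453, 0.519]
force: [-0.2, -0.3, -0.5]
opening: 41.6
t 10.5 shift [-13.6  -0.   27.8] turn [ 0.008 -0.013  0.009] joints [-0.1  -0.37  2.31  0.04  0.77 -1.19]
panel xyz [ 0.63  0.2  31.26] bar ang -0.4949 z [-0.013 -0.011 -1.   ] F_panel [-0.45 -0.35 -0.39] T_panel [ 0.059  0.081 -0.006] open 41.6
```

Open and clear; retreating along the axis.

```bash
python3 -m inch '[[-3,0,6.4,0,0,0,60],[-4,0,9,0,0,0,60],[-6,0,13,0,0,0,60],[-8,0,18,0,0,0,60],[-10,0,22,0,0,0,60],[-10,0,22,0,0,0,60],[-10,-30,30,0,0,0,60],[-10,-40,30,0,0,0,60],[-10,-50,10,0,0,0,60],[-10,-50,0,0,0,0,60],[-10,-50,0,0,0,0,60],[0,0,0,0,0,0,60]]' 20
python3 - <<'E'
from bench import bot
import cv2,numpy as np
a=bot.read_camera("side");b=bot.read_camera("top")
cv2.imwrite("pics/side4.png",a);cv2.imwrite("pics/top4.png",b)
cv2.imwrite("pics/c6.png",np.hstack([cv2.resize(x,None,fx=4,fy=4,interpolation=cv2.INTER_NEAREST) for x in(a[130:240,240:340],b[180:290,215:315])]))
E
```

```text
time_s: 11.7
tcp_pos: [389.6, -183.3, 311.3]
orientation: [2.448, 1.458, 0.523]
force: [-0.1, -0.2, -0.1]
opening: 60.0
```

View pics/c6.png

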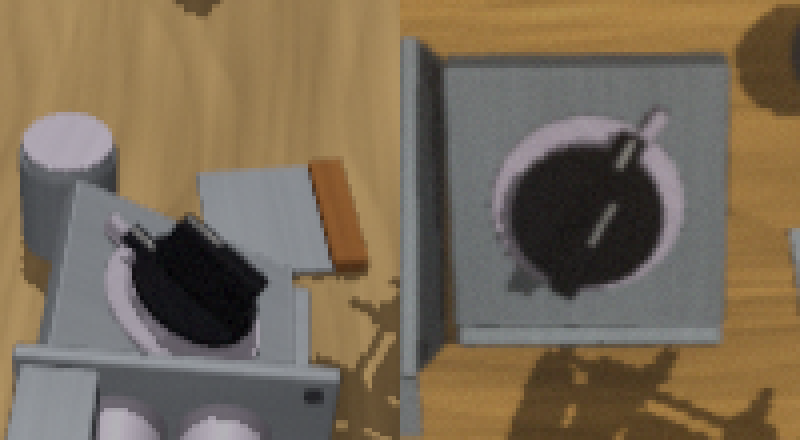

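View pics/top4.png

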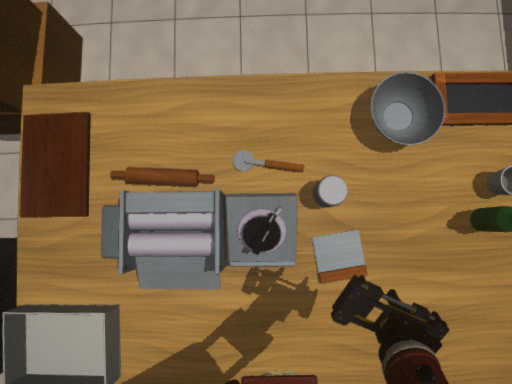

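```bash
cat > fit4.py <<'E'
import fit2
from fit2 import *
def ren(cam,p,an,h):
    x0,y0,x1,y1=ROI[cam];k=np.zeros(((y1-y0)*SS,(x1-x0)*SS),np.uint8)
    hull(cam,p,[pol(47,a,z+h) for a in t for z in(16,24)],k)
    hull(cam,p,box(an,40,61,18,16+h,24+h),k)
    hull(cam,p,box(an,-36,36,18,23+h,63+h),k)
    return cv2.resize(k,(x1-x0,y1-y0),interpolation=cv2.INTER_AREA)/255.
for n,a0 in((0,.7),(4,-.47)):
    ims={c:cv2.imread(f'pics/{c}{n}.png').astype(float) for c in ROI}
    def f(v):
        s=0
        for c in ROI:
            x0,y0,x1,y1=ROI[c];g=ims[c][y0:y1,x0:x1].mean(2);d=np.clip((90-g)/55,0,1)
            k=ren(c,[v[0],v[1],-.011],v[2],v[3]);near=cv2.dilate((k>0).astype(np.uint8),np.ones((5,5)))>0
            s+=((k-d)**2)[near].sum()
        return s
    x=np.array([501.6,37,a0,3.])
    for r in range(3):
        b=minimize(f,x,method='Nelder-Mead',options=dict(initial_simplex=np.vstack([x]+[x+d for d in np.diag([3,3,.06,4])*(-1)**r]),xatol=1e-3,fatol=1e-3));x=b.x
    print(n,x.round(3),round(b.fun,1))
E
python3 fit4.py
python3 - <<'E'
import cv2,numpy as np
from bench import bot
for c in('top',):
    for q in('flour_tin','scraper','dough_wheel','rolling_pin'):
        print(q,[r['uv'] for r in bot.recognise(c,q)][:1])
a=cv2.imread('pics/top0.png').astype(int);b=cv2.imread('pics/top4.png').astype(int)
d=np.abs(a-b).max(2)
for n,(x0,y0,x1,y1) in dict(tin=(310,172,352,212),scr=(310,228,370,284),wheel=(228,145,308,178),pin=(105,160,218,190)).items(): print(n,d[y0:y1,x0:x1].max(),d[y0:y1,x0:x1].mean().round(1))
E
```

```text
0 [499.843  37.326   0.696  -3.931] 134.5
4 [ 4.99842e+02  3.70330e+01 -4.92000e-01 -4.28300e+00] 139.1
flour_tin [[330.7, 189.4]]
scraper [[334.9, 256.0]]
dough_wheel [[253.5, 162.8]]
rolling_pin [[160.4, 175.0]]
tin 18 9.4
scr 134 12.9
wheel 19 9.5
pin 20 8.4
```

```bash
python3 - <<'E'
from bench import bot
print(bot.hand_in(), bot.sense()['time_s'])
E
```

```text
the job is handed in; nothing more can be done
the job is handed in; nothing more can be done
```

The gap knob is set in the hidden notch next to the tab, pushed fully home and released, and the job is handed in at about 12 s. I pulled the knob out about 16 mm and turned it clockwise to near the tab. I then found the notch by pushing in and turning gently either way.

Last checks:
- **Notch:** with the pin part way in, the knob turned freely over about 0.1 rad. It met a hard wall on the clockwise side (1.2 N m). I did not push against the other wall.
- **Depth:** the tool stopped within 0.1 mm of its starting depth, against a firm stop of about 50 N. After the release, the camera fit gave the same depth as at the start to within 0.4 mm.
- **Angle:** the knob turned about 1.19 rad, and the tab lies at about 1.33 rad. The notch is therefore about 0.14 rad short of the tab, within the stated 0.16 but near its edge. At one point the tool and camera angles differed by 0.03 rad; the final fit agrees with the tool.
- **Surroundings:** the tin, dough wheel and rolling pin show no change between the first and last pictures. The gripper covers part of the scraper in the last picture, so that comparison did not come out clean. The scraper was still detected in the same place, within about a pixel.

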